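# Roll the big tin home and bolt it in

## Robot

A 7-joint arm with a two-finger parallel gripper is mounted at the origin on the work surface. World frame = base frame: x ahead of the robot, y to its left, z up, the work surface at z = 0. Lengths are in m, angles in rad, forces in N, time in s.
With the tool pointing down it reaches from about 0.425 to 0.875 m from the base axis. Payload 4.7 kg.
Tool frame: the origin (TCP) lies midway between the tips of the shut fingers; the grasp point (between the pads) lies 19 mm behind it; z points along the fingers, y is the line along which they close (so a half turn about z gives the same grasp; the last joint's range is limited). The gripper opens to 85 mm and grips with 20 to 120 N. Pads are 22 mm wide; open, the fingers measure 114 mm over their backs; the gripper's body (76 mm by 85 mm) begins 54 mm behind the grasp point. The pads swing forward as they close: fully open they stand 13 mm farther back than shut.
Start: joints at [-1.295, 0.321, -0.07, 1.45, 0.023, 1.371, -0.057], TCP at [0.168, 0.628, 0.231] pointing down, gripper open.
Joint ranges: [-2.86, 2.86], [-0.3, 2.09], [-1.38, 1.24], [0.06, 2.45], [-1.56, 4.7], [0.09, 2.05], [-2.69, 2.69]. Speed limits (rad/s): [2.57, 2.57, 3.14, 3.14, 3.14, 3.14, 3.14].

## Interface

Orientations are given as a unit quaternion [x, y, z, w].
In Python, from workcell import manip gives the robot as it stands. The module is installed in compiled form; this text tells all that it offers.
- The arm moves only by the shell command python3 -m jog 'ROWS' [FORCE]. ROWS is JSON, a list of rows, each a list of 3 entries, a list of its own where there are three numbers: the finger opening in cm, from 0 to 8.54, then the shift along the world's x, y, z in cm, then the turn about the world's z in degrees. A call has exactly 5 rows; each row shifts and turns the commanded pose from where the row before left it; what a row does not reach is not made up. A row lasts 1/12 s, in which the tool goes at most 41.7 mm and 7.16 degrees, less where a joint would pass 70% of its speed; a pose out of reach is approached as far as the arm can. A call is refused whole if a number of a shift passes 4.17 or a number of a turn 7.16, either way. A call with a gripper value outside its range is refused whole. The fingers move at their own pace and stop on an object; FORCE is the grip in N (left out, the last holds). Time passes only in rows, so rows that do not move let the fingers close, or fill a call up. It gives the time, the measured TCP pose, the force, the opening and the grip force at its end, in the units of the state.
- manip.observe(): the state, without advancing time (a new reading comes with each control period).
- manip.camera(name): name is "scene" or "side" or "wrist"; returns the picture (400x640x3 uint8, red, green, blue); there is no depth.
- manip.calibration(name): a dict with "mtx" (3x3 intrinsics, pixels), "k1" (the pictures are not rectified: a ray, as slopes to the right and down, at radius r is drawn at 1 + k1 r^2 times it, then the intrinsics apply), "xyz" and "orientation" of the camera in the world. Camera axes: x right, y down, z forward; pixel columns grow to the right and rows downward; lengths in m; the calibration is good to about 2 mm. A picture is of the moment at which its call begins: read the wrist's pose just before it. calibration takes no time and is no camera call; for the wrist camera it gives the pose at the moment of the call.
- manip.finish_job(): hands the job in; it is judged then, once.
The state is a dict: "time_s": time; "joint_pos": joint angles; "qvel": joint speeds; "joint_torque": joint torques, N m; "tool_pos": TCP position; "eef_rot": TCP orientation; "ft_force": force on the tool from outside, world axes, zero at the start; "moment": the same for the moment, N m; "gripper_width": finger opening in m; "gripper_force": force on a finger pad.
Only numpy, scipy, OpenCV 4.12 (cv2) and the standard library are available. Lean on these libraries where they do the work, as an engineer would, in place of code of your own. Each camera call takes 0.05 s, during which the arm holds its last target. There are 200 camera calls.

## Task

Roll the big lying tin along its tray with your closed fingers laid on top of it, over the low ridge and into the bay until it presses against the stop, then slide the red-knobbed keeper bar fully shut behind it and let go. Press gently so the tin is not dented, keep it under control (no shoving from behind, no lifting, no letting it run), and leave everything else on the worktop where it is.

Things in the scene. Friction and masses are not known exactly. Their poses are not given: they have to be found in the camera images.
- tray: Wooden tin tray fixed to the worktop, 250 mm (its x) by 142 mm (its y). Origin at the centre of its underside; z up; its +x is the rolling direction. Its floor is 8 mm above the worktop. Side rails 22 mm above the floor, inner faces at y = +-59 mm. A 10 mm ledge closes the near end, inner face at x = -113 mm. A wing on the +y side carries the keeper bar
- tin: Full red steel tin with a white and a yellow band: a cylinder 90 mm in diameter, 110 mm long, lying across the lane before the ridge; 0.55 to 0.95 kg, thin-walled, free to roll, too thick to grip. Origin at its centre; its y axis is the cylinder's axis; its x and z axes turn as it rolls. On the tray floor the centre is 53 mm above the worktop and the top 98 mm
- ridge (a point): Middle of the crest of the rounded steel ridge across the lane, at tray x = 27.2 mm, 4 mm above the tray floor (top of a 12 mm round bar sunk in the floor)
- bay (a point): Point of the tray where the tin's centre is when it touches the stop: tray x = 50 mm, y = 0, 53 mm above the worktop. In the bay between ridge and stop the tin has 3 mm of play
- stop: Dark wooden stop block across the far end of the lane, 60 mm tall above the tray floor; its near face is 95 mm from the tray's origin in tray x. Origin at its underside centre, 12.5 mm behind that face
- keeper (a joint): Travel of the sliding keeper bar in m: 0 drawn right out (lane free), 0.060 fully shut. It slides along the tray's -y with about 2 N of friction plus 3 N per m/s of drag and stays where left. The 10 mm steel bar runs along y at tray x = -3 mm, 32 mm above the worktop; drawn out, its tip is clear of the lane; shut, it reaches to 12 mm from the lane's middle, behind the tin in the bay
- keeper_knob (a point): Top centre of the upright red knob of the keeper bar, 18 mm in diameter, 50 mm tall from 24 mm to 74 mm above the worktop. At tray x = -3 mm and tray y = 145 mm minus the joint value

How it is judged:
By the outcome, as a careful person would: the job done as asked, in the order asked, and still so for the second after the job is handed in, with the robot touching nothing.
It also fails if it takes over 72 s, if anything falls off the work surface, if the arm or the gripper's body presses on something with over 40 N, if the wrist force passes 120 N, or if a joint passes its speed limit or range.

## Working session

There is one attempt and no reset: what is moved stays moved. The work goes in short steps, Python scripts to look and compute and a shell command to move; the robot and the scene stay as the last step left them, time stands still between calls to the robot, and variables do not carry over. Pictures are saved under pics/ and viewed, at most 10 in all, crops included, and the job is handed in when it is done.

```bash
mkdir -p pics; cat > h.py <<'E'
import numpy as np, cv2
from scipy.spatial.transform import Rotation as R
from workcell import manip
def ray(c,uv):
    m=np.array(c["mtx"]);k=c["k1"]
    d=(np.array(uv,float)-m[:2,2])/[m[0,0],m[1,1]]
    s=d.copy()
    for _ in range(20): s=d/(1+k*(s@s))
    q=R.from_quat(c["orientation"]).apply([s[0],s[1],1])
    return np.array(c["xyz"]),q
def onz(c,uv,z):
    o,q=ray(c,uv); return o+q*(z-o[2])/q[2]
def proj(c,p):
    v=R.from_quat(c["orientation"]).inv().apply(np.array(p)-c["xyz"]); s=v[:2]/v[2]
    s=s*(1+c["k1"]*(s@s)); m=np.array(c["mtx"]); return s*[m[0,0],m[1,1]]+m[:2,2]
def snap(n,f):
    c=manip.calibration(n); im=manip.camera(n); cv2.imwrite("pics/"+f,im[:,:,::-1]); return c,im
E
python3 - <<'E'
from h import *
for n in("scene","side"):
    c,im=snap(n,n+"0.png"); print(n,c)
a=cv2.imread("pics/scene0.png");b=cv2.imread("pics/side0.png")
print(manip.observe())
E
```

```text
scene {'mtx': array([[389.52941733,   0.        , 329.31431483],
       [  0.        , 389.52941733, 199.88913656],
       [  0.        ,   0.        ,   1.        ]]), 'k1': 0.031609493249588096, 'xyz': array([ 0.84614262, -0.16656292,  0.61757602]), 'orientation': array([ 0.8683388 ,  0.4164988 , -0.1107023 , -0.24548216])}
side {'mtx': array([[413.93525059,   0.        , 315.20939604],
       [  0.        , 413.93525059, 197.23399198],
       [  0.        ,   0.        ,   1.        ]]), 'k1': -0.09649285702993773, 'xyz': array([0.47756134, 0.56027308, 0.44977435]), 'orientation': array([-0.1213207 ,  0.8741838 , -0.46557802,  0.06573492])}
{'time_s': 0.1, 'joint_pos': array([-1.29490615,  0.32172011, -0.07006972,  1.45153832,  0.0226002 ,
        1.37077016, -0.05688571]), 'qvel': array([-0.00101057,  0.00053239, -0.0003108 , -0.0045198 ,  0.00072145,
       -0.0010407 ,  0.00114507]), 'joint_torque': array([-1.07622184e-04, -4.94877613e+01, -3.83953108e-01, -3.15216279e+01,
        1.30605209e-02,  7.36699527e-03,  2.56605693e-05]), 'tool_pos': array([0.16816123, 0.62739149, 0.23035879]), 'eef_rot': array([ 1.30507890e-01,  9.91446928e-01, -8.22601395e-04, -5.97658640e-05]), 'ft_force': array([ 1.03484827, -0.10432425, -0.05339871]), 'moment': array([ 0.03026881, -0.02629069, -0.03433971]), 'gripper_force': 0.0, 'gripper_width': 0.0857602121515775}
```

View pics/scene0.png

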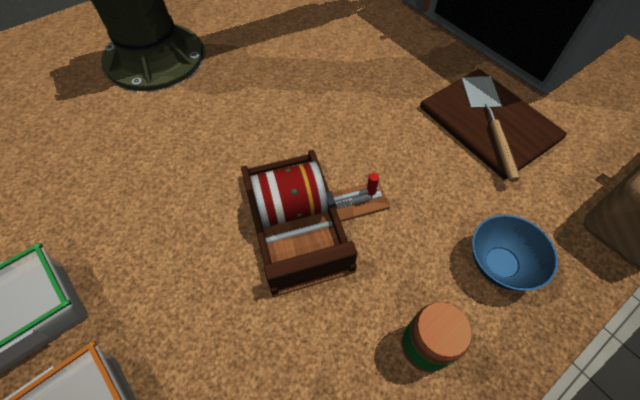

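View pics/side0.png

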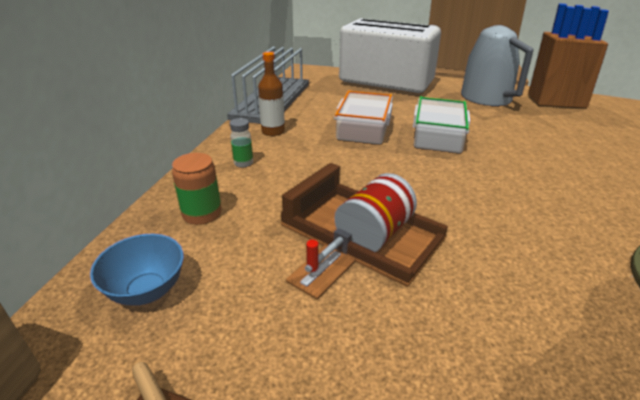

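The scene view shows the tray with the stop at about (310,265), the tin at (290,192) and the knob at (373,180). The side view shows the knob at (313,250) and the tin at (378,212). Next I zoom in for the corners.

```bash
python3 - <<'E'
from h import *
a=cv2.imread("pics/scene0.png")[140:300,230:400];b=cv2.imread("pics/side0.png")[155:305,275:455]
f=lambda i:cv2.resize(i,(400*1,int(i.shape[0]*400/i.shape[1])),interpolation=cv2.INTER_CUBIC)
A=f(a);B=f(b);H=max(len(A),len(B));o=np.zeros((H,800,3),np.uint8);o[:len(A),:400]=A;o[:len(B),400:]=B
cv2.imwrite("pics/crop0.png",o);print(400/170,400/180)
for n,x0,x1,y0,y1 in(("scene",360,385,165,200),("side",300,325,235,275)):
    im=cv2.imread(f"pics/{n}0.png").astype(int); m=(im[:,:,2]>90)&(im[:,:,1]<60)&(im[:,:,0]<60)
    ys,xs=np.nonzero(m[y0:y1,x0:x1]); print(n,xs.min()+x0,xs.max()+x0,ys.min()+y0,ys.max()+y0,xs[ys<ys.min()+4].mean()+x0)
E
```

```text
2.3529411764705883 2.2222222222222223
scene 368 378 173 186 373.037037037037
side 307 318 239 271 311.9642857142857
```

View pics/crop0.png

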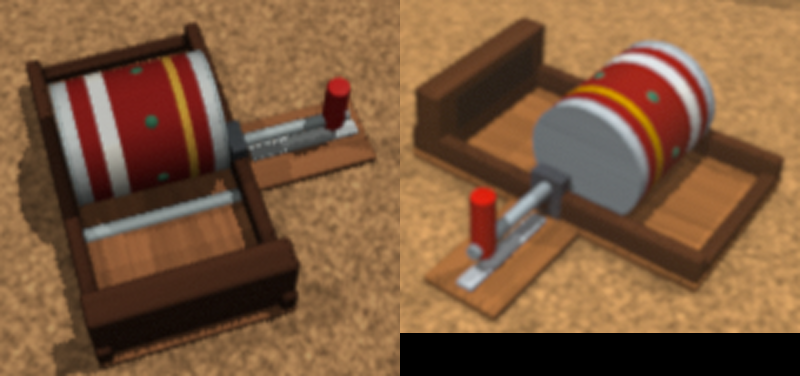

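```bash
cat > fit.py <<'E'
from h import *
S=manip.calibration("scene");D=manip.calibration("side")
s=lambda x,y:(x/2.353+230,y/2.353+140)
d=lambda x,y:((x-400)/2.222+275,y/2.222+155)
P=[(S,s(28,65),.03,(-124,-70)),(S,s(203,25),.03,(-124,70)),(S,s(82,295),.068,(95,-70)),(S,s(290,243),.068,(95,70)),
(S,s(88,235),.012,(27.2,-59)),(S,s(238,197),.012,(27.2,59)),(S,s(338,84),.074,(-3,145)),
(D,d(484,193),.074,(-3,145)),(D,d(780,160),.03,(-124,-70)),(D,d(702,258),.03,(-124,70)),(D,d(546,22),.068,(95,-70)),(D,d(442,95),.068,(95,70))]
W=np.array([onz(c,u,z)[:2] for c,u,z,_ in P]);T=np.array([t for *_,t in P])/1000
wm,tm=W.mean(0),T.mean(0);a=W-wm;b=T-tm
th=np.arctan2((b[:,0]*a[:,1]-b[:,1]*a[:,0]).sum(),(a*b).sum())
Q=np.array([[np.cos(th),-np.sin(th)],[np.sin(th),np.cos(th)]]);o=wm-Q@tm
print("yaw",np.degrees(th),"origin",o);print(np.round((W-(T@Q.T+o))@Q*1000,1))
# tin, side face & top: scene axis
for n,t in(("ridge",(27.2,0)),("bay",(50,0)),("knob",(-3,145)),("knobshut",(-3,85))):print(n,Q@np.array(t)/1000+o)
# tin silhouettes: candidate x positions
for x in(-50,-40,-30,-20,-10,0):
  for c,n in((S,"scene"),(D,"side")):
    print(x,n,[np.round(proj(c,[*(Q@np.array([x+45*np.sin(t),y])/1000+o),.053+.045*np.cos(t)])).astype(int).tolist() for y,t in((55,0),(55,1.57),(55,-1.57),(-55,0))])
E
python3 fit.py
```

```text
yaw -21.95678073909942 origin [ 0.55652965 -0.00099176]
[[ 3.   1.3]
 [ 3.5  4. ]
 [ 0.5  3. ]
 [ 4.3  1.1]
 [ 0.4  3.6]
 [ 1.9 -1.1]
 [-4.3 -1.4]
 [-2.9 -4.4]
 [-1.2  5.7]
 [-2.4 -5.1]
 [-0.5 -2.1]
 [-2.3 -4.5]]
ridge [ 0.58175673 -0.01116204]
bay [ 0.60290296 -0.01968712]
knob [0.60796378 0.13461255]
knobshut [0.58552936 0.07896458]
-50 scene [[316, 160], [324, 196], [310, 156], [251, 175]]
-50 side [[373, 211], [346, 224], [397, 247], [408, 180]]
-40 scene [[318, 164], [326, 201], [311, 160], [252, 180]]
-40 side [[367, 209], [341, 222], [391, 244], [402, 178]]
-30 scene [[320, 169], [327, 206], [313, 164], [253, 185]]
-30 side [[361, 206], [336, 219], [385, 241], [397, 176]]
-20 scene [[321, 174], [329, 211], [314, 169], [254, 190]]
-20 side [[356, 204], [331, 217], [379, 239], [392, 174]]
-10 scene [[323, 179], [331, 216], [316, 173], [256, 195]]
-10 side [[350, 201], [326, 215], [373, 236], [387, 172]]
0 scene [[325, 184], [333, 221], [318, 177], [257, 200]]
0 side [[345, 199], [321, 213], [368, 234], [381, 170]]
```

```bash
R='x'; python3 -m jog '[[0,[1.75,-3.07,0],-0.35],[0,[1.75,-3.07,0],-0.35],[0,[1.75,-3.07,0],-0.35],[0,[1.75,-3.07,0],-0.35],[0,[1.75,-3.07,0],-0.35]]' 20
python3 -m jog '[[0,[1.75,-3.07,0],-0.35],[0,[1.75,-3.07,0],-0.35],[0,[1.75,-3.07,0],-0.35],[0,[1.75,-3.07,0],-0.35],[0,[1.75,-3.07,0],-0.35]]'
python3 -m jog '[[0,[1.75,-3.07,0],-0.35],[0,[1.75,-3.07,0],-0.35],[0,[1.75,-3.07,0],-0.35],[0,[1.75,-3.07,0],-0.35],[0,[1.75,-3.07,0],-0.35]]'
python3 -m jog '[[0,[1.75,-3.07,0],-0.35],[0,[1.75,-3.07,0],-0.35],[0,[1.75,-3.07,0],-0.35],[0,[1.75,-3.07,0],-0.35],[0,[1.75,-3.07,0],-0.35]]'
python3 -m jog '[[0,[0,0,0],0],[0,[0,0,0],0],[0,[0,0,0],0],[0,[0,0,0],0],[0,[0,0,0],0]]'
python3 - <<'E'
from h import *
c,im=snap("wrist","w1.png");print(c);print(manip.observe()["tool_pos"],manip.observe()["eef_rot"],manip.observe()["ft_force"])
E
```

```text
time_s: 0.52
tool_pos: [0.2562, 0.4725, 0.2308]
eef_rot: [0.146, 0.989, -0.0, -0.0]
ft_force: [-0.0, 0.7, 0.5]
gripper_width: 0.0257
gripper_force: 0.0
time_s: 0.93
tool_pos: [0.3436, 0.319, 0.2311]
eef_rot: [0.161, 0.987, -0.0, -0.0]
ft_force: [-0.4, 0.6, 0.2]
gripper_width: 0.0002
gripper_force: 0.0
time_s: 1.35
tool_pos: [0.4311, 0.1656, 0.2312]
eef_rot: [0.176, 0.984, 0.0, -0.0]
ft_force: [0.9, 0.7, -0.1]
gripper_width: -0.0
gripper_force: 0.0
time_s: 1.77
tool_pos: [0.5185, 0.0122, 0.2312]
eef_rot: [0.191, 0.982, 0.0, -0.0]
ft_force: [0.6, 0.2, -0.3]
gripper_width: -0.0002
gripper_force: 0.0
time_s: 2.18
tool_pos: [0.5178, 0.0155, 0.2312]
eef_rot: [0.189, 0.982, 0.0, -0.0]
ft_force: [0.1, 0.5, 0.1]
gripper_width: 0.0003
gripper_force: 0.0
{'mtx': array([[318.12076556,   0.        , 319.32143616],
       [  0.        , 318.12076556, 202.91744276],
       [  0.        ,   0.        ,   1.        ]]), 'k1': -0.011738194698310684, 'xyz': array([0.45034373, 0.04059955, 0.37343377]), 'orientation': array([0.81999888, 0.5544103 , 0.07933034, 0.11805832])}
[0.51784319 0.01532659 0.23126932] [ 1.89538330e-01  9.81873283e-01  2.39582798e-04 -1.42616499e-04] [0.02395964 0.26980147 0.58544496]
```

View pics/w1.png

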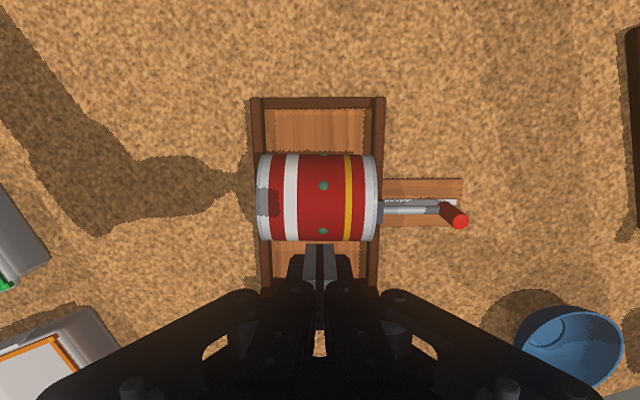

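The wrist view shows the near ledge corners at (249,98) and (386,97), the knob top at (460,221), and the tin spanning columns 257–378 and rows 153–241.

```bash
python3 - <<'E'
from h import *
c=manip.calibration("wrist")
A=onz(c,(249,98),.03)[:2];B=onz(c,(386,97),.03)[:2];K=onz(c,(460,221),.074)[:2]
y=B-A;print("yaw",np.degrees(np.arctan2(y[1],y[0]))-90,np.linalg.norm(y),K)
y/=np.linalg.norm(y);x=np.array([y[1],-y[0]])
o=(A+B)/2+.124*x; print("origin ledge",o,"knob rel",x@(K-o),y@(K-o))
# tin: tangent planes at mid column, in plane (x,z)
C=np.array(c["xyz"]);a=[]
for v in(153,241):
    p,q=ray(c,(318,v)); a.append(np.arctan2(x@q[:2],-q[2]))
m=sum(a)/2; r=.045/np.sin(abs(a[1]-a[0])/2); print("tin tray x",x@(C[:2]-o)+r*np.sin(m),"z",C[2]-r*np.cos(m), "by known z", x@(C[:2]-o)+np.tan(m)*(C[2]-.053))
L=[y@(onz(c,(u,197),.09)[:2]-o) for u in(257,378)];print(L)
t=manip.observe()["tool_pos"][:2]-o;print("tcp tray",x@t,y@t)
E
```

```text
yaw -21.498634297277448 0.14074979256481993 [0.60185084 0.13093771]
origin ledge [ 0.55384776 -0.00255522] knob rel -0.0042590323674588735 0.14179745619223275
tin tray x -0.02521876555471908 z 0.05669708198128598 by known z -0.02420605446395327
[np.float64(-0.056262832529912446), np.float64(0.05556298725403452)]
tcp tray -0.04005290225063227 0.003442789493721603
```

```bash
python3 -m jog '[[0,[-0.1,-0.3,-3.2],0],[0,[0,0,-3.2],0],[0,[0,0,-3.2],0],[0,[0,0,-2.6],0],[0,[0,0,-0.3],0]]'
python3 -m jog '[[0,[0,0,-0.1],0],[0,[0,0,-0.1],0],[0,[0,0,-0.1],0],[0,[0,0,0],0],[0,[0,0,0],0]]'
```

```text
time_s: 2.65
tool_pos: [0.5133, 0.0116, 0.1018]
eef_rot: [0.19, 0.982, -0.002, -0.004]
ft_force: [-1.4, -0.5, -0.7]
gripper_width: 0.0002
gripper_force: 0.0
time_s: 3.07
tool_pos: [0.5182, 0.011, 0.1047]
eef_rot: [0.191, 0.982, 0.001, 0.001]
ft_force: [0.4, 0.6, 0.1]
gripper_width: -0.0003
gripper_force: 0.0
```

```bash
python3 -m jog '[[0,[0,0,-0.1],0],[0,[0,0,-0.1],0],[0,[0,0,-0.1],0],[0,[0,0,0],0],[0,[0,0,0],0]]'
python3 -m jog '[[0,[0,0,-0.1],0],[0,[0,0,0],0],[0,[0,0,-0.1],0],[0,[0,0,0],0],[0,[0,0,0],0]]'
```

```text
time_s: 3.48
tool_pos: [0.5171, 0.0108, 0.1002]
eef_rot: [0.191, 0.982, -0.0, -0.0]
ft_force: [-0.8, -1.0, -0.8]
gripper_width: 0.0001
gripper_force: 0.0
time_s: 3.9
tool_pos: [0.5172, 0.0109, 0.0983]
eef_rot: [0.191, 0.982, -0.0, -0.0]
ft_force: [-0.1, -0.4, 0.8]
gripper_width: -0.0004
gripper_force: 0.0
```

```bash
python3 -m jog '[[0,[0,0,-0.05],0],[0,[0,0,0],0],[0,[0,0,-0.05],0],[0,[0,0,0],0],[0,[0,0,0],0]]'|egrep 'tool|ft'
python3 -m jog '[[0,[0,0,-0.05],0],[0,[0,0,0],0],[0,[0,0,0],0],[0,[0,0,0],0],[0,[0,0,0],0]]'|egrep 'tool|ft'
```

```text
tool_pos: [0.5174, 0.0109, 0.0975]
ft_force: [-0.7, -0.3, 0.6]
tool_pos: [0.5176, 0.0108, 0.0973]
ft_force: [-1.1, -0.6, 6.3]
```

```bash
python3 -m jog '[[0,[0.19,-0.07,0],0],[0,[0.19,-0.07,0],0],[0,[0.19,-0.07,0.01],0],[0,[0.19,-0.07,0],0],[0,[0.19,-0.07,0.01],0]]'|egrep 'tool|ft'
python3 - <<'E'
from h import *
snap("side","s1.png")
E
```

```text
tool_pos: [0.5275, 0.0068, 0.0978]
ft_force: [-0.9, -1.1, 7.0]
```

```bash
cat > tin.py <<'E'
from h import *
import sys
O=np.array([.555,-.002]);th=np.radians(-21.7);Q=np.array([[np.cos(th),-np.sin(th)],[np.sin(th),np.cos(th)]])
def face(im): # grey end of the tin, BGR
    im=im.astype(int);g=(abs(im[:,:,0]-im[:,:,2])<40)&(im[:,:,0]>=im[:,:,2]-5)&(im[:,:,1]>90);g[:165]=0;g[270:]=0;g[:,:285]=0;g[:,425:]=0
    n,l,s,_=cv2.connectedComponentsWithStats(g.astype(np.uint8)); k=1+np.argmax(s[1:,4]); return s[k][:4]
c=manip.calibration("side")
def xs(f):
    x,y,w,h=face(cv2.imread(f)); # leftmost of face -> tray x of front at z~.053
    out=[]
    p=onz(c,(x,y+h*.45),.053)[:2]; return [int(v) for v in(x,y,w,h)],np.round((Q.T@(p-O))*1000-[45,0],1)
if __name__=="__main__":
    for f in sys.argv[1:]: print(f,xs("pics/"+f))
E
python3 tin.py side0.png s1.png
```

```text
side0.png ([336, 200, 50, 51], array([-34.6,  64. ]))
s1.png ([333, 199, 50, 51], array([-29.3,  64.7]))
```

```bash
python3 -m jog '[[0,[0.28,-0.11,0],0],[0,[0.28,-0.11,0],0],[0,[0.28,-0.11,0],0],[0,[0.28,-0.11,0],0],[0,[0.28,-0.11,0],0]]'|egrep 'tool|ft'
python3 - <<'E'
from h import *
snap("side","s2.png")
E
python3 tin.py s2.png
```

```text
tool_pos: [0.5416, 0.001, 0.098]
ft_force: [-1.0, -2.5, 7.9]
s2.png ([329, 197, 49, 51], array([-21.2,  64.3]))
```

```bash
for i in 1; do python3 -m jog '[[0,[0.28,-0.11,0],0],[0,[0.28,-0.11,0],0],[0,[0.28,-0.11,0],0],[0,[0.28,-0.11,0],0],[0,[0.28,-0.11,0],0]]'|egrep 'tool|ft'; python3 -m jog '[[0,[0.28,-0.11,0],0],[0,[0.28,-0.11,0],0],[0,[0.28,-0.11,0],0],[0,[0.19,-0.07,0],0],[0,[0,0,0],0]]'|egrep 'tool|ft'; done
python3 - <<'E'
from h import *
snap("side","s3.png")
E
python3 tin.py s3.png
```

```text
tool_pos: [0.5556, -0.0047, 0.098]
ft_force: [-1.1, -1.7, 8.1]
tool_pos: [0.566, -0.0089, 0.0978]
ft_force: [0.0, -2.6, 6.0]
s3.png ([323, 194, 48, 50], array([-8.1, 62.7]))
```

```bash
python3 -m jog '[[0,[0.19,-0.07,0],0],[0,[0.19,-0.07,0],0],[0,[0.19,-0.07,0],0],[0,[0.19,-0.07,0],0],[0,[0,0,0],0]]'|egrep 'tool|ft'; python3 -m jog '[[0,[0.09,-0.04,0],0],[0,[0.09,-0.04,0],0],[0,[0.09,-0.04,0],0],[0,[0,0,0],0],[0,[0,0,0],0]]'|egrep 'tool|ft'
python3 - <<'E'
from h import *
snap("side","s4.png")
E
python3 tin.py s4.png
```

```text
tool_pos: [0.5731, -0.0117, 0.0973]
ft_force: [-0.4, -3.2, 5.7]
tool_pos: [0.5747, -0.0126, 0.0972]
ft_force: [-1.9, -2.4, 7.1]
s4.png ([320, 193, 48, 50], array([-2.7, 63.5]))
```

```bash
python3 -m jog '[[0,[0,0,0.1],0],[0,[0,0,0.5],0],[0,[0,0,0.6],0],[0,[-1.67,0.67,0.3],0],[0,[-1.67,0.67,0],0]]'|egrep 'tool|ft'; python3 -m jog '[[0,[0,0,0],0],[0,[0,0,-0.5],0],[0,[0,0,-0.4],0],[0,[0,0,-0.2],0],[0,[0,0,0],0]]'|egrep 'tool|ft'
python3 - <<'E'
from h import *
snap("side","s5.png")
E
python3 tin.py s5.png
```

```text
tool_pos: [0.5425, 0.0019, 0.1128]
ft_force: [-0.6, 0.2, 0.4]
tool_pos: [0.5419, 0.0013, 0.1002]
ft_force: [-0.3, 0.3, -0.2]
s5.png ([323, 195, 49, 50], array([-9.8, 64.9]))
```

```bash
python3 - <<'E'
from h import *
snap("side","s6.png");snap("wrist","w2.png");print(manip.calibration("wrist")["xyz"],manip.observe()["tool_pos"])
E
python3 tin.py s6.png
```

```text
[0.47486372 0.0268744  0.24308865] [0.54224887 0.00143773 0.10089583]
s6.png ([323, 195, 49, 50], array([-9.8, 64.9]))
```

View pics/s6.png

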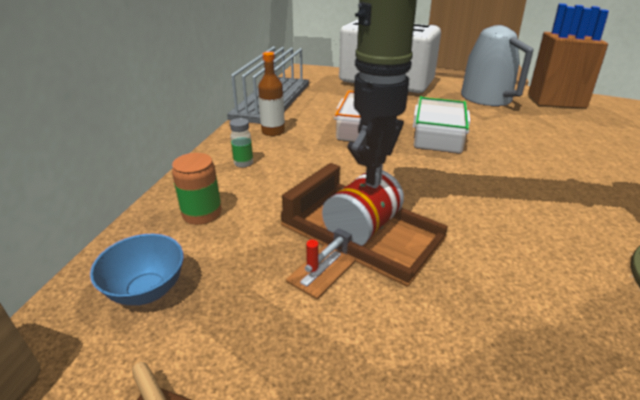

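```bash
python3 -m jog '[[0,[-0.55,0.22,0],0],[0,[-0.55,0.22,0],0],[0,[0,0,-0.15],0],[0,[0,0,-0.1],0],[0,[0,0,0],0]]'|egrep 'tool|ft'; python3 -m jog '[[0,[0,0,-0.1],0],[0,[0,0,0],0],[0,[0,0,-0.05],0],[0,[0,0,0],0],[0,[0,0,0],0]]'|egrep 'tool|ft'
```

```text
tool_pos: [0.5308, 0.0063, 0.0985]
ft_force: [0.3, -0.4, 0.4]
tool_pos: [0.531, 0.0061, 0.097]
ft_force: [0.3, 0.7, 0.8]
```

```bash
python3 -m jog '[[0,[0,0,-0.05],0],[0,[0,0,0],0],[0,[0,0,-0.05],0],[0,[0,0,0],0],[0,[0,0,0],0]]'|egrep 'tool|ft'; python3 - <<'E'
from h import *
snap("side","s7.png")
E
python3 tin.py s7.png
```

```text
tool_pos: [0.5309, 0.0061, 0.096]
ft_force: [-0.4, -0.5, 0.8]
s7.png ([323, 195, 49, 50], array([-9.8, 64.9]))
```

```bash
python3 -m jog '[[0,[0,0,-0.05],0],[0,[0,0,0],0],[0,[0,0,0],0],[0,[0,0,0],0],[0,[0,0,0],0]]'|egrep 'tool|ft'
```

```text
tool_pos: [0.531, 0.0062, 0.0956]
ft_force: [-0.8, -0.4, -0.6]
```

```bash
python3 -m jog '[[0,[0,0,0.1],0],[0,[0.37,-0.15,0],0],[0,[0,0,-0.1],0],[0,[0,0,0],0],[0,[0,0,0],0]]'|egrep 'tool|ft';python3 -m jog '[[0,[0,0,-0.05],0],[0,[0,0,0],0],[0,[0,0,0],0],[0,[0,0,0],0],[0,[0,0,0],0]]'|egrep 'tool|ft'
```

```text
tool_pos: [0.5352, 0.0046, 0.096]
ft_force: [-1.4, 1.1, 3.0]
tool_pos: [0.5352, 0.0047, 0.0958]
ft_force: [-0.4, -0.2, 6.0]
```

```bash
python3 -m jog '[[0,[0.19,-0.07,0.03],0],[0,[0.19,-0.07,0.02],0],[0,[0.19,-0.07,0.03],0],[0,[0.19,-0.07,0.02],0],[0,[0.19,-0.07,0.02],0]]'|egrep 'tool|ft';python3 -m jog '[[0,[0.19,-0.07,0.02],0],[0,[0.19,-0.07,0.02],0],[0,[0.09,-0.04,0],0],[0,[0,0,0],0],[0,[0,0,0],0]]'|egrep 'tool|ft'; python3 - <<'E'
from h import *
snap("side","s8.png")
E
python3 tin.py s8.png
```

```text
tool_pos: [0.5448, 0.0008, 0.0971]
ft_force: [-0.9, -1.2, 5.8]
tool_pos: [0.5485, -0.0011, 0.0977]
ft_force: [-5.2, -0.3, 10.1]
s8.png ([319, 193, 49, 50], array([-1.4, 64.5]))
```

```bash
python3 -m jog '[[0,[0,0,0.1],0],[0,[0,0,0.2],0],[0,[-0.42,0.17,0],0],[0,[0,0,-0.2],0],[0,[0,0,0],0]]'|egrep 'tool|ft';python3 -m jog '[[0,[0,0,-0.1],0],[0,[0,0,0],0],[0,[0,0,-0.1],0],[0,[0,0,0],0],[0,[0,0,0],0]]'|egrep 'tool|ft'; python3 - <<'E'
from h import *
snap("side","s9.png")
E
python3 tin.py s9.png
```

```text
tool_pos: [0.545, 0.0011, 0.098]
ft_force: [-0.5, -0.5, 2.9]
tool_pos: [0.5469, 0.0004, 0.0979]
ft_force: [-0.7, -2.9, 11.7]
s9.png ([325, 195, 48, 51], array([-13. ,  63.9]))
```

```bash
python3 -m jog '[[0,[0.19,-0.07,0.03],0],[0,[0.19,-0.07,0],0],[0,[0.19,-0.07,0],0],[0,[0.19,-0.07,0],0],[0,[0.19,-0.07,0],0]]'|egrep 'tool|ft';python3 -m jog '[[0,[0.19,-0.07,0],0],[0,[0.09,-0.04,0],0],[0,[0,0,0],0],[0,[0,0,0],0],[0,[0,0,0],0]]'|egrep 'tool|ft'; python3 - <<'E'
from h import *
snap("side","s10.png")
E
python3 tin.py s10.png
```

```text
tool_pos: [0.5561, -0.0033, 0.098]
ft_force: [-0.4, -2.3, 11.7]
tool_pos: [0.5588, -0.0045, 0.0979]
ft_force: [-1.1, -1.1, 10.8]
s10.png ([321, 194, 48, 50], array([-5.6, 64.7]))
```

```bash
python3 -m jog '[[0,[0,0,0.05],0],[0,[0,0,0.05],0],[0,[0,0,0.05],0],[0,[0,0,0.2],0],[0,[0,0,0.1],0]]'|egrep 'tool|ft';python3 - <<'E'
from h import *
snap("side","s11.png")
E
python3 tin.py s11.png
python3 -m jog '[[0,[-0.74,0.3,0],0],[0,[-0.74,0.3,0],0],[0,[-0.74,0.3,0],0],[0,[0,0,0],0],[0,[0,0,0],0]]'|egrep 'tool|ft'; python3 - <<'E'
from h import *
snap("side","s12.png")
E
python3 tin.py s12.png
```

```text
tool_pos: [0.5565, -0.0033, 0.1]
ft_force: [0.4, 0.1, 0.2]
s11.png ([322, 194, 48, 50], array([-6.9, 63.7]))
tool_pos: [0.5341, 0.0061, 0.1004]
ft_force: [0.3, -1.0, 0.7]
s12.png ([322, 194, 48, 50], array([-6.9, 63.7]))
```

```bash
python3 -m jog '[[0,[0.28,-0.11,0],0],[0,[0,0,-0.15],0],[0,[0,0,-0.15],0],[0,[0,0,-0.05],0],[0,[0,0,0],0]]'|egrep 'tool|ft';python3 -m jog '[[0,[0,0,-0.05],0],[0,[0,0,0],0],[0,[0,0,-0.05],0],[0,[0,0,0],0],[0,[0,0,0],0]]'|egrep 'tool|ft'
```

```text
tool_pos: [0.5374, 0.0042, 0.0966]
ft_force: [0.5, 0.1, 0.4]
tool_pos: [0.5376, 0.0044, 0.096]
ft_force: [0.3, -0.0, 0.0]
```

```bash
python3 -m jog '[[0,[0,0,-0.05],0],[0,[0,0,0],0],[0,[0,0,-0.05],0],[0,[0,0,0],0],[0,[0,0,0],0]]'|egrep 'tool|ft'
```

```text
tool_pos: [0.5381, 0.0042, 0.0957]
ft_force: [-1.6, -0.3, 4.9]
```

```bash
python3 -m jog '[[0,[0.19,-0.07,0.02],0],[0,[0.19,-0.07,0.02],0],[0,[0.19,-0.07,0.02],0],[0,[0.19,-0.07,0.02],0],[0,[0.19,-0.07,0.02],0]]'|egrep 'tool|ft'; python3 -m jog '[[0,[0.19,-0.07,0.04],0],[0,[0.19,-0.07,0.04],0],[0,[0.19,-0.07,0.05],0],[0,[0,0,0],0],[0,[0,0,0],0]]'|egrep 'tool|ft'
```

```text
tool_pos: [0.5466, 0.0005, 0.0972]
ft_force: [-6.4, -0.5, 14.1]
tool_pos: [0.5534, -0.0022, 0.0992]
ft_force: [-4.0, -0.9, 12.2]
```

```bash
python3 -m jog '[[0,[0.19,-0.07,0.05],0],[0,[0.19,-0.07,0.04],0],[0,[0.19,-0.07,0.04],0],[0,[0.19,-0.07,0.03],0],[0,[0.19,-0.07,0.03],0]]'|egrep 'tool|ft';python3 - <<'E'
from h import *
snap("side","s13.png")
E
python3 tin.py s13.png
```

```text
tool_pos: [0.5632, -0.006, 0.101]
ft_force: [-2.6, -2.3, 10.9]
s13.png ([314, 189, 49, 50], array([11.7, 60.7]))
```

```bash
python3 -m jog '[[0,[0.19,-0.07,0.02],0],[0,[0.19,-0.07,0.02],0],[0,[0.19,-0.07,0.02],0],[0,[0.19,-0.07,0.02],0],[0,[0.19,-0.07,0.01],0]]'|egrep 'tool|ft';python3 -m jog '[[0,[0.19,-0.07,0.01],0],[0,[0.19,-0.07,0],0],[0,[0.19,-0.07,0],0],[0,[0.19,-0.07,0],0],[0,[0.19,-0.07,0],0]]'|egrep 'tool|ft'
```

```text
tool_pos: [0.5729, -0.0099, 0.1018]
ft_force: [-2.5, -2.5, 9.2]
tool_pos: [0.5826, -0.0137, 0.102]
ft_force: [0.1, -3.0, 9.4]
```

```bash
python3 -m jog '[[0,[0.19,-0.07,0],0],[0,[0.19,-0.07,-0.01],0],[0,[0.19,-0.07,-0.01],0],[0,[0.19,-0.07,-0.01],0],[0,[0.19,-0.07,-0.02],0]]'|egrep 'tool|ft';python3 -m jog '[[0,[0.19,-0.07,-0.02],0],[0,[0.19,-0.07,-0.02],0],[0,[0.19,-0.07,-0.03],0],[0,[0,0,0],0],[0,[0,0,0],0]]'|egrep 'tool|ft';python3 - <<'E'
from h import *
snap("side","s14.png")
E
python3 tin.py s14.png
```

```text
tool_pos: [0.5924, -0.0175, 0.1015]
ft_force: [-0.9, -3.8, 7.4]
tool_pos: [0.5984, -0.0199, 0.1008]
ft_force: [-0.1, -3.8, 7.3]
s14.png ([305, 186, 48, 51], array([27.9, 64. ]))
```

```bash
python3 -m jog '[[0,[0.19,-0.07,-0.03],0],[0,[0.19,-0.07,-0.03],0],[0,[0.19,-0.07,-0.04],0],[0,[0.19,-0.07,-0.04],0],[0,[0,0,0],0]]'|egrep 'tool|ft'
```

```text
tool_pos: [0.6062, -0.023, 0.0992]
ft_force: [0.6, -4.1, 6.2]
```

```bash
python3 -m jog '[[0,[0.19,-0.07,-0.05],0],[0,[0.19,-0.07,-0.05],0],[0,[0.19,-0.07,-0.06],0],[0,[0,0,0],0],[0,[0,0,0],0]]'|egrep 'tool|ft';python3 - <<'E'
from h import *
snap("side","s15.png")
E
python3 tin.py s15.png
```

```text
tool_pos: [0.6119, -0.0252, 0.0976]
ft_force: [1.6, -4.1, 6.1]
s15.png ([302, 185, 46, 51], array([33.6, 64.8]))
```

```bash
python3 -m jog '[[0,[0.19,-0.07,-0.06],0],[0,[0.19,-0.07,-0.06],0],[0,[0.19,-0.07,-0.06],0],[0,[0,0,0],0],[0,[0,0,0],0]]'|egrep 'tool|ft';python3 -m jog '[[0,[0.19,-0.07,-0.06],0],[0,[0.19,-0.07,-0.05],0],[0,[0,0,0],0],[0,[0,0,0],0],[0,[0,0,0],0]]'|egrep 'tool|ft';python3 - <<'E'
from h import *
snap("side","s16.png")
E
python3 tin.py s16.png
```

```text
tool_pos: [0.6169, -0.0276, 0.0959]
ft_force: [-0.2, -4.2, 7.9]
tool_pos: [0.6206, -0.029, 0.0953]
ft_force: [-1.0, -4.8, 9.2]
s16.png ([300, 185, 48, 51], array([36.3, 66.8]))
```

```bash
python3 -m jog '[[0,[0.19,-0.07,-0.05],0],[0,[0.19,-0.07,-0.05],0],[0,[0,0,0],0],[0,[0,0,0],0],[0,[0,0,0],0]]'|egrep 'tool|ft';python3 - <<'E'
from h import *
snap("side","s17.png")
E
python3 tin.py s17.png
```

```text
tool_pos: [0.624, -0.0291, 0.0941]
ft_force: [-1.7, -2.9, 10.3]
s17.png ([300, 185, 49, 51], array([36.3, 66.8]))
```

```bash
python3 -m jog '[[0,[0,0,0.05],0],[0,[0,0,0.05],0],[0,[0,0,0.1],0],[0,[0,0,0.6],0],[0,[0,0,0.6],0]]'|egrep 'tool|ft';python3 -m jog '[[0,[-1.72,0.69,0],0],[0,[-1.72,0.69,0],0],[0,[0,0,-0.3],0],[0,[0,0,-0.3],0],[0,[0,0,0],0]]'|egrep 'tool|ft';python3 - <<'E'
from h import *
snap("side","s18.png")
E
python3 tin.py s18.png
```

```text
tool_pos: [0.6225, -0.0265, 0.1057]
ft_force: [0.8, -0.8, 0.4]
tool_pos: [0.5888, -0.013, 0.0997]
ft_force: [0.4, -0.3, -0.1]
s18.png ([300, 185, 50, 52], array([35.4, 67.8]))
```

View pics/s18.png

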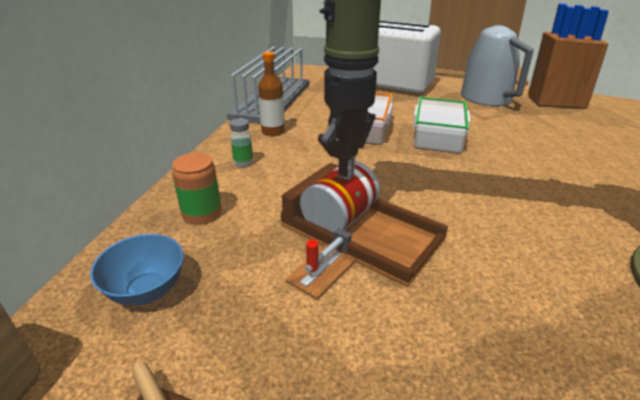

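The tin now sits in the bay, with its face at (300–350, 185–237). I press again and roll it up to the stop.

```bash
python3 -m jog '[[0,[0,0,-0.1],0],[0,[0,0,-0.05],0],[0,[0,0,-0.05],0],[0,[0,0,0],0],[0,[0,0,0],0]]'|egrep 'tool|ft';python3 -m jog '[[0,[0,0,-0.05],0],[0,[0,0,0],0],[0,[0,0,0],0],[0,[0,0,0],0],[0,[0,0,0],0]]'|egrep 'tool|ft'
```

```text
tool_pos: [0.5888, -0.0135, 0.098]
ft_force: [-0.2, -0.0, -0.1]
tool_pos: [0.5889, -0.0135, 0.0979]
ft_force: [-0.6, -0.4, 4.2]
```

```bash
python3 -m jog '[[0,[0.14,-0.06,-0.02],0],[0,[0.14,-0.06,0],0],[0,[0.09,-0.04,0],0],[0,[0,0,0],0],[0,[0,0,0],0]]'|egrep 'tool|ft';python3 -m jog '[[0,[0.09,-0.04,0],0],[0,[0.09,-0.04,0],0],[0,[0,0,0],0],[0,[0,0,0],0],[0,[0,0,0],0]]'|egrep 'tool|ft';python3 - <<'E'
from h import *
snap("side","s19.png")
E
python3 tin.py s19.png
```

```text
tool_pos: [0.5927, -0.015, 0.0979]
ft_force: [-1.8, -1.3, 5.8]
tool_pos: [0.593, -0.0152, 0.0979]
ft_force: [-5.2, 1.0, 9.6]
s19.png ([300, 185, 50, 52], array([35.4, 67.8]))
```

```bash
python3 -m jog '[[0,[0,0,0.03],0],[0,[0,0,0.03],0],[0,[0,0,0.04],0],[0,[0,0,0.1],0],[0,[0,0,0.5],0]]'|egrep 'tool|ft';python3 -m jog '[[0,[0,0,0.5],0],[0,[0,0,1],0],[0,[0,0,2],0],[0,[0,0,3],0],[0,[0,0,3],0]]'|egrep 'tool|ft';python3 - <<'E'
from h import *
for n in("side","wrist","scene"): c,_=snap(n,n[0]+"20.png")
a=cv2.imread("pics/s20.png")
snap("side","d20.png");snap("scene","c20.png")
f=lambda n,x,y:cv2.resize(cv2.imread(n)[y:y+120,x:x+160],(400,300),interpolation=cv2.INTER_CUBIC)
w=cv2.resize(cv2.imread("pics/w20.png"),(480,300))
cv2.imwrite("pics/m20.png",np.vstack([np.hstack([f("pics/d20.png",270,150),f("pics/c20.png",230,160)]),np.hstack([w,np.zeros((300,320,3),np.uint8)])]))
E
python3 tin.py d20.png
```

```text
tool_pos: [0.5935, -0.0155, 0.1033]
ft_force: [-0.5, 0.5, -0.7]
tool_pos: [0.5937, -0.0159, 0.2006]
ft_force: [0.6, -0.7, 0.0]
d20.png ([300, 185, 50, 52], array([35.4, 67.8]))
```

View pics/m20.png

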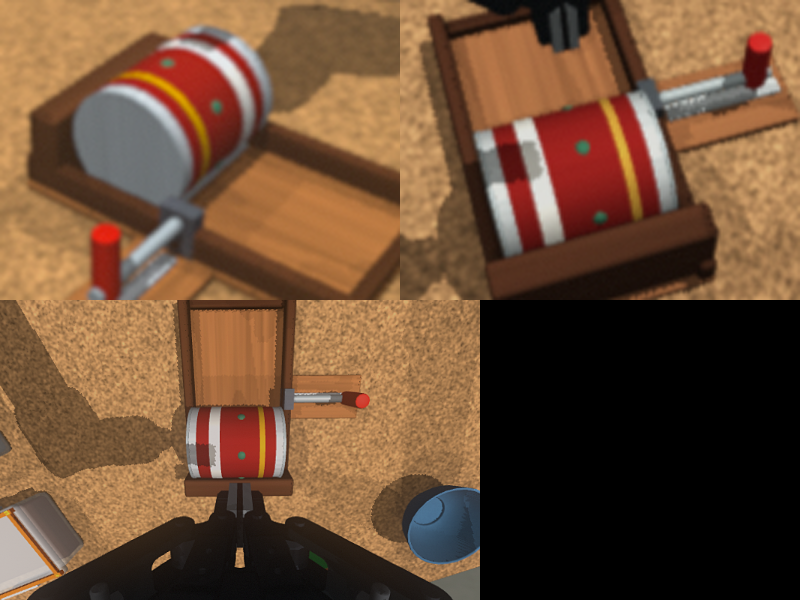

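The side, scene and wrist views all show the tin seated against the stop, with the ridge behind it. Next I locate the knob from the wrist view, where its top is near (492,135).

```bash
python3 - <<'E'
from h import *
im=cv2.imread("pics/w20.png").astype(int);c=manip.calibration("wrist")
m=(im[:,:,2]>150)&(im[:,:,1]<70)&(im[:,:,0]<70);m[:,:440]=0
ys,xs=np.nonzero(m);print(xs.min(),xs.max(),ys.min(),ys.max())
r=xs>xs.max()-16;u=(xs.max()-8.5,ys[r].mean());print(u)
print("knob",onz(c,u,.074)); print("bowl left rim",onz(c,(540,665-400),.06),"tip", manip.observe()["tool_pos"])
# stereo scene/side
S=manip.calibration("scene");D=manip.calibration("side")
o1,q1=ray(S,(373.6,175.7));o2,q2=ray(D,(312.8,241.9))
t=np.linalg.lstsq(np.c_[q1,-q2],o2-o1,rcond=None)[0];print(o1+q1*t[0],o2+q2*t[1])
E
```

```text
474 492 125 143
(np.float64(483.5), np.float64(134.29310344827587))
knob [0.59581371 0.12812452 0.074     ]
bowl left rim [0.74429986 0.1560859  0.06      ] tip [ 0.59412184 -0.01565073  0.1996374 ]
[0.60404227 0.13406921 0.07548539] [0.60305593 0.13361413 0.07567352]
```

```bash
python3 -m jog '[[0,[0.44,3.64,0],0],[0,[0.44,3.64,0],0],[0,[0.44,3.64,0],0],[0,[0.44,3.64,0],0],[0,[0.44,3.64,0],0]]'|egrep 'tool|ft';python3 -m jog '[[0,[0,0,0],0],[0,[0,0,0],0],[0,[0,0,-3],0],[0,[0,0,-3],0],[0,[0,0,-3],0]]'|egrep 'tool|ft'; python3 -m jog '[[0,[0,0,-3],0],[0,[0,0,-2],0],[0,[0,0,-1],0],[0,[0,0,0],0],[0,[0,0,0],0]]'|egrep 'tool|ft'
python3 - <<'E'
from h import *
snap("side","k1.png");snap("scene","k2.png")
f=lambda n,x,y:cv2.resize(cv2.imread(n)[y:y+150,x:x+200],(400,300),interpolation=cv2.INTER_CUBIC)
cv2.imwrite("pics/k.png",np.hstack([f("pics/k1.png",220,160),f("pics/k2.png",270,110)]))
E
```

```text
tool_pos: [0.6153, 0.1678, 0.1979]
ft_force: [0.8, -0.5, 0.3]
tool_pos: [0.6161, 0.1643, 0.108]
ft_force: [0.4, -0.2, 0.2]
tool_pos: [0.6163, 0.1651, 0.0494]
ft_force: [-0.1, -0.5, 0.4]
```

View pics/k.png

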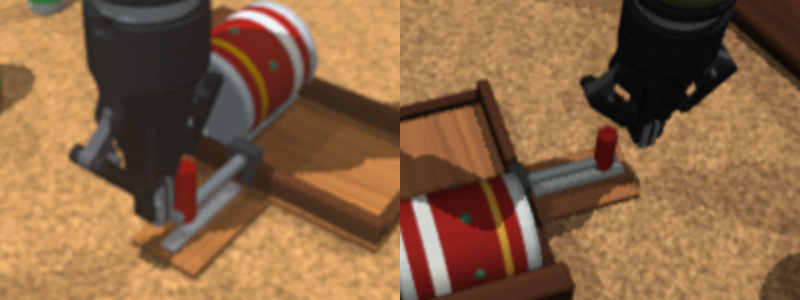

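```bash
python3 -m jog '[[0,[0,0,0.6],0],[0,[0,0,0.5],0],[0,[-0.15,-0.37,0],0],[0,[-0.15,-0.37,0],0],[0,[-0.11,-0.28,0],0]]'|egrep 'tool|ft';python3 -m jog '[[0,[-0.11,-0.28,0],0],[0,[-0.11,-0.28,0],0],[0,[-0.11,-0.28,0],0],[0,[-0.11,-0.28,0],0],[0,[-0.11,-0.28,0],0]]'|egrep 'tool|ft'
```

```text
tool_pos: [0.612, 0.1554, 0.0609]
ft_force: [-0.2, -0.3, 0.7]
tool_pos: [0.6067, 0.1422, 0.0605]
ft_force: [1.1, 2.3, 2.6]
```

```bash
python3 -m jog '[[0,[-0.11,-0.28,0],0],[0,[-0.11,-0.28,0],0],[0,[-0.11,-0.28,0],0],[0,[-0.11,-0.28,0],0],[0,[-0.11,-0.28,0],0]]'|egrep 'tool|ft';python3 - <<'E'
from h import *
snap("side","k3.png");snap("scene","k4.png")
f=lambda n,x,y:cv2.resize(cv2.imread(n)[y:y+150,x:x+200],(400,300),interpolation=cv2.INTER_CUBIC)
cv2.imwrite("pics/kk.png",np.hstack([f("pics/k3.png",220,160),f("pics/k4.png",270,110)]))
E
```

```text
tool_pos: [0.601, 0.1278, 0.0604]
ft_force: [0.5, 1.5, 2.5]
```

View pics/kk.png

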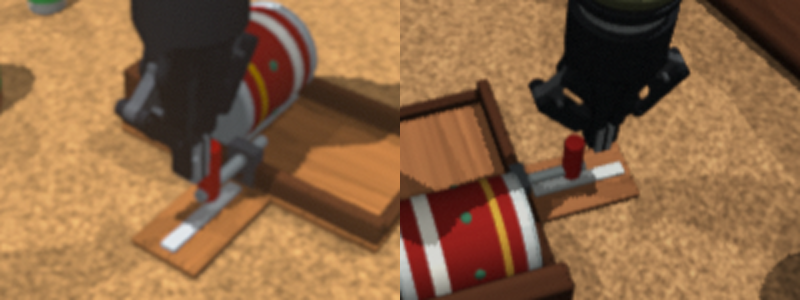

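The knob is moving with the fingers in both views, and the bar is sliding in.

```bash
python3 -m jog '[[0,[-0.11,-0.28,0],0],[0,[-0.11,-0.28,0],0],[0,[-0.11,-0.28,0],0],[0,[-0.11,-0.28,0],0],[0,[-0.11,-0.28,0],0]]'|egrep 'tool|ft';python3 -m jog '[[0,[-0.11,-0.28,0],0],[0,[-0.11,-0.28,0],0],[0,[-0.07,-0.19,0],0],[0,[0,0,0],0],[0,[0,0,0],0]]'|egrep 'tool|ft';
```

```text
tool_pos: [0.5954, 0.1138, 0.0602]
ft_force: [1.4, 2.2, 0.1]
tool_pos: [0.5922, 0.1059, 0.0602]
ft_force: [0.7, -0.2, -0.1]
```

```bash
python3 -m jog '[[0,[-0.07,-0.19,0],0],[0,[-0.07,-0.19,0],0],[0,[0,0,0],0],[0,[0,0,0],0],[0,[0,0,0],0]]'|egrep 'tool|ft';python3 -m jog '[[0,[-0.07,-0.19,0],0],[0,[0,0,0],0],[0,[0,0,0],0],[0,[0,0,0],0],[0,[0,0,0],0]]'|egrep 'tool|ft';python3 -m jog '[[0,[-0.07,-0.19,0],0],[0,[0,0,0],0],[0,[0,0,0],0],[0,[0,0,0],0],[0,[0,0,0],0]]'|egrep 'tool|ft'
```

```text
tool_pos: [0.591, 0.1026, 0.0602]
ft_force: [-0.6, 0.6, 0.3]
tool_pos: [0.5904, 0.1009, 0.0602]
ft_force: [0.2, 1.2, -1.0]
tool_pos: [0.5902, 0.1006, 0.0604]
ft_force: [1.2, 5.3, -2.7]
```

```bash
python3 -m jog '[[0,[-0.04,-0.09,0],0],[0,[0,0,0],0],[0,[0,0,0],0],[0,[0,0,0],0],[0,[0,0,0],0]]'|egrep 'tool|ft';python3 -m jog '[[0,[0.11,0.28,0],0],[0,[0.37,0.93,0],0],[0,[0.37,0.93,0],0],[0,[0,0,3],0],[0,[0,0,4],0]]'|egrep 'tool|ft';python3 -m jog '[[0,[0,0,4],0],[0,[0.7,1.7,2],0],[0,[0.7,1.7,0],0],[0,[0.7,1.7,0],0],[0,[0,0,0],0]]'|egrep 'tim|tool|ft'
python3 - <<'E'
from h import *
snap("side","f1.png");snap("scene","f2.png")
f=lambda n,x,y:cv2.resize(cv2.imread(n)[y:y+150,x:x+200],(400,300),interpolation=cv2.INTER_CUBIC)
cv2.imwrite("pics/f.png",np.hstack([f("pics/f1.png",260,160),f("pics/f2.png",220,140)]))
E
python3 tin.py f1.png
```

```text
tool_pos: [0.5901, 0.1005, 0.0605]
ft_force: [3.2, 6.5, -2.6]
tool_pos: [0.5952, 0.12, 0.1272]
ft_force: [0.5, 1.0, 0.4]
time_s: 30.77
tool_pos: [0.6197, 0.1759, 0.1907]
ft_force: [-1.0, 1.0, -1.5]
f1.png ([300, 185, 46, 42], array([43.7, 57.7]))
```

View pics/f.png

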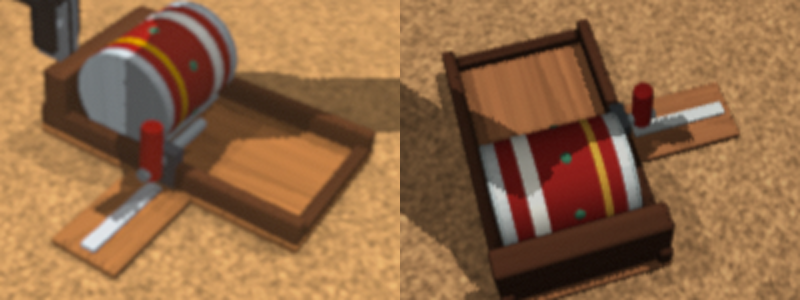

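The tin rests in the bay at the stop, and the knob is up against its guide with the bar reaching in behind the tin. The gripper is clear of everything.

```bash
python3 -c "
from workcell import manip
print(manip.finish_job())"
```

```text
the job is handed in; nothing more can be done
None
```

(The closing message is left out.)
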